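# Feed a shaping paddle through the packing chute, handle first

### The job

Lay the white shaping paddle in the open loading bay at the top of the metal chute so that it slides down handle first and comes to rest, let go of, against the shut gate. Then lift the gate so that the paddle slides out into the black tray at the foot, handle towards the tray's far end, and push the gate fully down again. Leave the plain stick, the boxed sweet and the empty sweet tray where they are.

Things in the scene. Friction and masses are not known exactly. Their poses are not given: they have to be found in the camera images.
- paddle_centre (a point): Centre of the loose white plastic paddle, half-way up; 150 mm long, 18 thick, lying flat at any yaw: a blade 50 long x 38 wide, then a handle 100 long x 20 wide. x runs from blade to handle (handle end +75 mm, blade end -75 mm, step between them at -25 mm), z up as it lies. About 70 g, balance point 11 mm towards the blade.
- handle_end (a point): middle of the handle's end face of the paddle, half-way up
- blade_end (a point): middle of the blade's end face of the paddle, half-way up
- chute: Fixed slide of polished, slippery aluminium (friction 0.1) with a black tray at its foot, one piece. Origin on the table; x points horizontally downhill along the middle line, z up. The surface falls 25 degrees, from 176 mm above the table at the top edge (x = -181 mm) to 41 at the gate (x = 109) and 36 at the lip (x = 120). Down the slope: loading bay, funnel 55 mm long, channel 48 mm wide; walls 24 mm.
- chute_bay (a point): Point on the sliding surface, middle line, 85 mm down the slope from the top edge. The loading bay is 124 mm wide inside, 130 long, open above and at its upper end. A paddle centred over this point in line with the slope has its front end in the funnel; let go, it slides by itself to the gate. Axes as chute, not tilted.
- tray_middle (a point): Middle of the floor of the black tray, 20 mm above the table. The tray begins at the lip, is 190 mm long inside and 64 wide, and its smooth floor falls 8 degrees on to the end wall, so the paddle slides to the end wall by itself. Sides 24 mm, end wall 32 mm above the floor. Axes as chute.
- gate (a joint): Upright steel plate that shuts the lower end of the channel; it lifts straight up. 0 = fully down (shut), 0.05 m = fully up; the paddle passes from about 0.03. Stiff (about 3 N): it stays where it is left. It may start a few mm up, which still stops the paddle.
- gate_handle (a point): Centre of the gate's black handle bar: 56 mm long across the chute (chute y), 12 thick along chute x, 18 tall, about 137 mm above the table when shut. A 20 mm wide stem below it; two fixed guide posts beside the gate reach 100 mm above the table. Pinch the bar from above, one finger uphill and one downhill.
- plain_stick: bystander: plain square white stick, 140 x 14 x 14 mm, origin at the centre of its underside, x along it
- sweet_box: bystander: black box with a clear lid and a sweet inside, 90 x 75 x 54 mm, origin at the centre of its underside
- sweet_tray: bystander: empty black plastic sweet tray, 75 x 75 x 22 mm, origin at the centre of its underside
Mind the look-alikes: they are no part of the job. What is meant by the part that bears paddle_centre is not pink or purple, and is the smaller of those in its own colour.

How it is judged:
On the way, in this order (a step that is already met when the one before it is completed fails the run):
1. the paddle rests in the chute, handle first against the shut gate, let go (x of handle_end in the frame of chute between 0.085 and 0.118 m and x of blade_end in the frame of chute below 0 m and y of handle_end in the frame of chute between -0.026 and 0.026 m and y of blade_end in the frame of chute between -0.026 and 0.026 m and z of blade_end in the frame of chute between 0.08 and 0.14 m and z of handle_end in the frame of chute below 0.08 m and contact force between the fingers and paddle below 0.05 N and value of joint gate below 0.01 m and linear speed of paddle below 0.02 m/s), for 0.2 s.
2. the gate is up and the paddle has slid out into the tray, handle first (x of blade_end in the frame of chute between 0.125 and 0.2 m and x of handle_end in the frame of chute between 0.25 and 0.32 m and y of handle_end in the frame of chute between -0.036 and 0.036 m and y of blade_end in the frame of chute between -0.036 and 0.036 m and z of handle_end in the frame of chute below 0.035 m and z of blade_end in the frame of chute below 0.055 m and contact force between the fingers and paddle below 0.05 N and value of joint gate above 0.02 m), for 0.1 s.
At the end, for the whole second after the job is handed in: The paddle lies flat on the floor of the black tray, at rest and wholly inside it (past the lip; middle of the handle's end lower than 35 mm and of the blade's end lower than 55 mm above the table), handle end towards the far wall of the tray, not touched; the gate is down to within 6 mm (x of blade_end in the frame of chute between 0.125 and 0.2 m and x of handle_end in the frame of chute between 0.25 and 0.32 m and y of handle_end in the frame of chute between -0.036 and 0.036 m and y of blade_end in the frame of chute between -0.036 and 0.036 m and z of handle_end in the frame of chute below 0.035 m and z of blade_end in the frame of chute below 0.055 m and contact force between the fingers and paddle below 0.05 N and linear speed of paddle below 0.02 m/s and value of joint gate below 0.006 m).
It fails at once if a bystander (plain stick, boxed sweet, empty sweet tray) is moved more than 25 mm (distance of any of plain_stick, sweet_box, sweet_tray from where it was at the start of the episode above 0.025 m).
It also fails if it takes over 48 s, if anything falls off the work surface, if the arm or the gripper's body presses on something with over 40 N, if the wrist force passes 120 N, or if a joint passes its speed limit or range.

### The arm

A 7-joint arm with a two-finger parallel gripper is mounted at the origin on the work surface. World frame = base frame: x ahead of the robot, y to its left, z up, the work surface at z = 0. Lengths are in m, angles in rad, forces in N, time in s.
With the tool pointing down it reaches from about 0.35 to 0.775 m from the base axis. Payload 3.1 kg.
Tool frame: the origin (TCP) lies at the very end of the fingers, on their centre line; the grasp point (between the pads) lies 19 mm behind it (arm.grasp_offset is the distance from the TCP to the grasp point, in m); z points along the fingers, x is the direction in which the jaws open and shut, and the axes are right-handed (so a half turn about z gives the same grasp; the last joint's range is limited). The gripper opens to 85 mm and grips with 20 to 120 N. Pads are 22 mm wide; open, the fingers measure 114 mm over their backs; the gripper's body (76 mm by 85 mm) begins 54 mm behind the grasp point. The pads swing forward as they close: fully open they stand 13 mm farther back than shut.
Start: joints at [-1.29, 0.311, 0.014, 1.512, -0.004, 1.319, -0.027], TCP at [0.174, 0.522, 0.21] pointing down, gripper open.
Joint ranges: [-2.7, 2.7], [-0.3, 1.91], [-1.27, 1.3], [0.12, 2.57], [-1.44, 4.58], [0.2, 2.03], [-3.05, 3.05]. Speed limits (rad/s): [2.79, 2.79, 3.14, 3.14, 3.14, 3.14, 3.14].

### API

Orientations are given as a rotation vector (axis times angle).
In Python, from station import arm gives the robot as it stands.
- The arm moves only by the tool carry_out, never from a script. Its argument "motion" is a list of rows, each an object with "grip": the finger opening in cm, from 0 to 8.54; "translation": the shift along the world's x, y, z in cm, a list of three; "turn": the turn about the world's z in rad. In form: [{"grip": grip, "translation": [tx, ty, tz], "turn": turn}, ...]. A call has 1 to 10 rows; each row shifts and turns the commanded pose from where the row before left it; what a row does not reach is not made up. A row lasts 1/12 s, in which the tool goes at most 41.7 mm and 7.16 degrees, less where a joint would pass 70% of its speed; a pose out of reach is approached as far as the arm can. A call is refused whole if a number of a shift passes 4.17 or a number of a turn 0.125, either way. A call with a gripper value outside its range is refused whole. The fingers move at their own pace and stop on an object; "newtons" is the grip in N (left out, the last holds). Time passes only in rows, so rows that do not move let the fingers close. It gives the time, the measured TCP pose, the force and the opening at its end, in the units of the state.
- arm.get_obs(): the state, without advancing time (a new reading comes with each control period).
- arm.read_camera(name): name is "scene" or "top" or "wrist"; returns a dict with "image" (384x512x3 uint8, red, green, blue), "fx", "fy", "cx", "cy" (pixels), "R" (3x3) and "t" (3): a world point X has camera coordinates R X + t; the wrist camera has in their place "tool_from_camera" (4x4, takes a point from camera to tool coordinates, whose origin is the TCP and whose axes are the tool frame's). Camera axes: x right, y down, z forward; pixel columns grow to the right and rows downward; lengths in m; the calibration is good to about 2 mm. The wrist camera is an equidistant fisheye: a pixel r from the principal point sees the ray r / f radians off the axis. A picture is of the moment at which its call begins: read the wrist's pose just before it. There is no depth.
- arm.hand_in(): hands the job in, once; it reports no verdict.
The state is a dict: "time": time; "joint_pos": joint angles; "qd": joint speeds; "tau": joint torques, N m; "tool_pos": TCP position; "tool_rot": TCP orientation; "wrist_force": force on the tool from outside, world axes, zero at the start; "wrist_torque": the same for the moment, N m; "width": opening from 0.0 (shut) to 1.0 (fully open).
Only numpy, scipy, OpenCV 4.12 (cv2) and the standard library are available. Lean on these libraries where they do the work, as an engineer would, in place of code of your own. Each camera call takes 0.05 s, during which the arm holds its last target.

## Working session

There is one attempt and no reset: what is moved stays moved. The work goes in short steps, Python scripts to look and compute and a tool call to move; the robot and the scene stay as the last step left them, time stands still between calls to the robot, and variables do not carry over. Pictures are saved under pics/ and viewed, and the job is handed in when it is done.

Besides the shell and the picture viewer there is one more tool, called after "Emit:" as a command line: name --argument value ..., lists and objects as JSON in quotes. carry_out: Moves the arm, as the interface text tells. Its arguments: {"type":"object","properties":{"motion":{"type":"array"},"newtons":{"type":"number"}},"required":["motion"]}

```bash
mkdir -p pics; ls; cat > h.py <<'E'
import numpy as np, cv2, pickle
from station import arm
def snap(n,tag):
    d=arm.read_camera(n); cv2.imwrite(f'pics/{tag}.png',cv2.cvtColor(d['image'],cv2.COLOR_RGB2BGR)); pickle.dump(d,open(f'pics/{tag}.pkl','wb')); return d
def load(tag): return pickle.load(open(f'pics/{tag}.pkl','rb'))
def ray(d,uv,z):
    uv=np.atleast_2d(uv).astype(float); R=np.array(d['R']);t=np.array(d['t'])
    c=-R.T@t; v=np.c_[(uv[:,0]-d['cx'])/d['fx'],(uv[:,1]-d['cy'])/d['fy'],np.ones(len(uv))]@R
    return c+v*((z-c[2])/v[:,2])[:,None]
def proj(d,X):
    p=np.atleast_2d(X)@np.array(d['R']).T+np.array(d['t']); return np.c_[p[:,0]/p[:,2]*d['fx']+d['cx'],p[:,1]/p[:,2]*d['fy']+d['cy']]
E
python3 - <<'E'
from h import *
for n in('scene','top'):
    d=snap(n,n+'0'); print(n,-np.array(d['R']).T@np.array(d['t']),d['fx'])
o=arm.get_obs();print(o['time'],o['tool_pos'],o['tool_rot'],o['width'],arm.grasp_offset)
E
```

```text
pics
scene [ 1.40912047 -0.06106854  1.43601133] 443.2678856713433
top [ 0.47171078 -0.11802067  1.40690923] 429.3699714876111
0.1 [0.1742111  0.52093692 0.20940404] [ 2.54833798  1.83497025 -0.0026897 ] 1.0005190332982952 0.0187
```

```bash
ls pics
```

```text
scene0.pkl
scene0.png
top0.pkl
top0.png
```

View pics/top0.png

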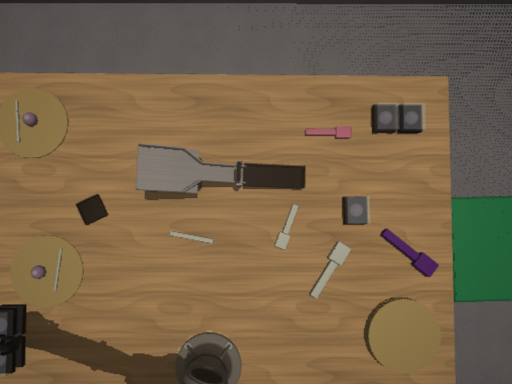

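View pics/scene0.png

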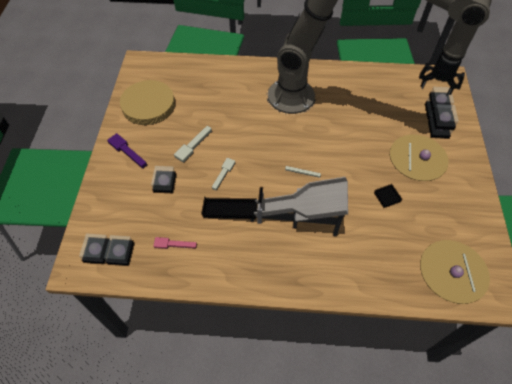

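Top view: there are two white paddles, a smaller one at (287,227) and a larger one at (330,270). The pink (330,132) and purple (410,252) ones are ruled out by colour. The plain stick is at (191,237), and the chute runs from (140,170) to (305,177) with the gate near (240,175). The smaller white paddle fits the description, so I'll confirm that with an enlarged crop and measurements.

```bash
python3 - <<'E'
from h import *
d=load('top0'); im=cv2.cvtColor(d['image'],cv2.COLOR_RGB2BGR)
a=cv2.resize(im[195:305,260:360],None,fx=5,fy=5,interpolation=cv2.INTER_CUBIC); cv2.imwrite('pics/c1.png',a)
a=cv2.resize(im[135:210,125:315],None,fx=4,fy=4,interpolation=cv2.INTER_CUBIC); cv2.imwrite('pics/c2.png',a)
s=cv2.cvtColor(cv2.imread('pics/scene0.png'),cv2.COLOR_BGR2RGB)
cv2.imwrite('pics/c3.png',cv2.resize(cv2.imread('pics/scene0.png')[165:245,190:360],None,fx=4.5,fy=4.5,interpolation=cv2.INTER_CUBIC))
for tag in('top0','scene0'):
    d=load(tag)
    hsv=cv2.cvtColor(d['image'],cv2.COLOR_RGB2HSV)
    m=((hsv[...,1]<60)&(hsv[...,2]>140)).astype(np.uint8)
    n,l,st,ce=cv2.connectedComponentsWithStats(m)
    for i in range(1,n):
        if st[i,4]>60:
            ys,xs=np.where(l==i); P=ray(d,np.c_[xs,ys],0.018)[:,:2]
            c,(w,h),ang=cv2.minAreaRect((P*1000).astype(np.float32))
            print(tag,st[i],ce[i].round(1),np.round(c),round(w),round(h),round(ang,1))
E
```

```text
top0 [276 204  22  45 317] [286.5 229.4] [ 446. -254.] 35 147 71.3
top0 [170 231  43  12 160] [191.5 236.7] [411.  55.] 137 12 79.2
top0 [330 242  21  23 267] [340.1 253. ] [ 358. -424.] 45 61 58.4
top0 [311 261  26  37 278] [323.8 279.2] [ 275. -371.] 23 127 57.6
scene0 [174 126  37  34 284] [190.4 144.4] [ 300. -389.] 43 193 59.0
scene0 [212 158  23  30 187] [223.4 170.8] [ 447. -254.] 34 148 69.3
scene0 [286 166  34  10  93] [302.5 170.6] [413.  56.] 133 12 79.3
scene0 [ 266  183   82   31 1382] [317.6 199.5] [550.  80.] 111 324 14.8
scene0 [463 254  12  38  73] [468.8 272.4] [790. 620.] 132 6 4.5
```

View pics/c1.png

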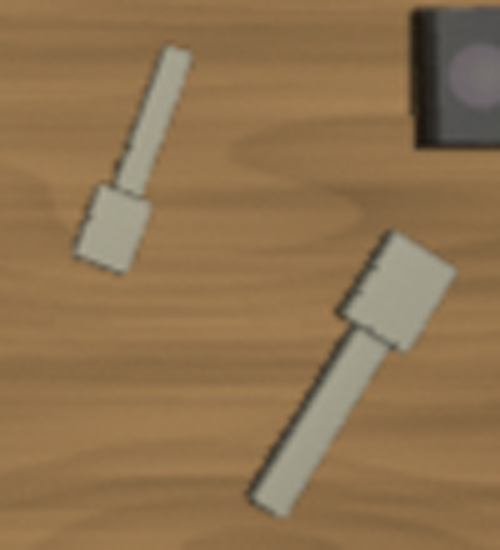

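View pics/c2.png

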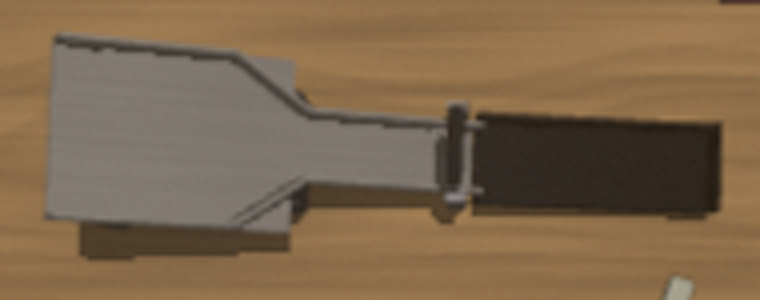

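View pics/c3.png

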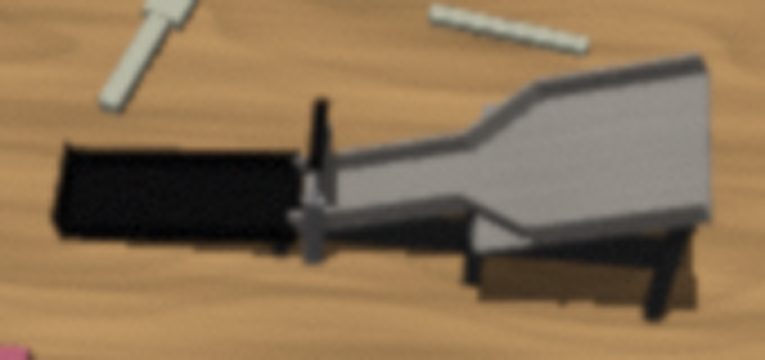

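The enlarged crop confirms it. The small white paddle measures 148x36 mm (spec 150x38), and the large one is about 193 mm long. Next I'll measure the chute frame.

```bash
python3 - <<'E'
from h import *
d=load('top0')
c=lambda u,v:(125+(u-1.5)/4,135+(v-1.5)/4)
P=lambda u,v,z:(ray(d,c(u,v),z)[0]*1000).round(1)
A=P(57,37,.198);B=P(48,218,.198);print('top edge wall tops',A,B,np.linalg.norm(A-B))
C=P(720,122,.037);D=P(720,213,.037);print('tray end',C,D,np.linalg.norm(C-D))
E=P(473,113,.058);F=P(473,213,.058);print('tray start',E,F)
G=P(457,105,.146);H=P(457,205,.146);print('bar',G,H,np.linalg.norm(G-H))
m1=(A+B)/2;m2=(C+D)/2;v=(m2-m1)[:2];print(v,np.linalg.norm(v),'expect',181+120+190,'yaw',np.degrees(np.arctan2(v[1],v[0])))
u=v/np.linalg.norm(v);print('origin from top',m1[:2]+181*u+0,'from end',m2[:2]-(316)*u)
n=np.array([-u[1],u[0]])
for q in((E+F)/2,(G+H)/2): print((q[:2]-m1[:2])@u-181,(q[:2]-m1[:2])@n)
# scene
s=load('scene0');c3=lambda u,v:(190+(u-1.75)/4.5,165+(v-1.75)/4.5)
Q=lambda u,v,z:(ray(s,c3(u,v),z)[0]*1000).round(1)
print('scene top edge',Q(700,57,.198),Q(708,215,.198),'bar',Q(320,100,.146),Q(312,190,.146), 'tray end',Q(67,147,.037),Q(60,237,.037))
# paddle
for tag in('top0','scene0'):
    d=load(tag);hsv=cv2.cvtColor(d['image'],cv2.COLOR_RGB2HSV)
    m=((hsv[...,1]<60)&(hsv[...,2]>140)).astype(np.uint8);n,l,st,ce=cv2.connectedComponentsWithStats(m)
    for i in range(1,n):
        ys,xs=np.where(l==i); X=ray(d,np.c_[xs,ys],0.018)[:,:2]*1000
        if 60<st[i,4]<1000 and np.hypot(*(X.mean(0)-[440,-250]))<40:
            a=cv2.fitLine(X.astype(np.float32),cv2.DIST_L2,0,.01,.01).ravel();dd=a[:2]*np.sign(a[0]);t=(X-a[2:])@dd
            hm=t>np.percentile(t,45); b=cv2.fitLine(X[hm].astype(np.float32),cv2.DIST_L2,0,.01,.01).ravel();dd=b[:2]*np.sign(b[0]);t=(X-b[2:])@dd
            print(tag,'yaw',np.degrees(np.arctan2(dd[1],dd[0])),'ends',b[2:]+dd*t.min(),b[2:]+dd*t.max(),'c',b[2:]+dd*(t.min()+t.max())/2)
E
```

```text
top edge wall tops [679.9 182.3 198. ] [551.9 186.6 198. ] 128.07220619634847
tray end [ 641.  -308.7   37. ] [ 567.7 -308.3   37. ] 73.30109139705897
tray start [ 644.9 -110.3   58. ] [ 565.8 -110.4   58. ]
bar [639.5 -99.  146. ] [565.5 -99.2 146. ] 74.00027026977672
[ -11.55 -492.95] 493.0852918106562 expect 491 yaw -91.34221562828202
origin from top [611.66026697   3.49966244] from end [611.75196485   7.41329652]
113.96623589382995 -3.6417279724692873
102.78608087489476 -6.754465313232093
scene top edge [556.9 184.7 198. ] [692.4 185.1 198. ] bar [582.1 -97.4 146. ] [662.2 -98.2 146. ] tray end [ 573.  -304.7   37. ] [ 656.9 -299.1   37. ]
top0 yaw -20.64442 ends [ 377.25334267 -229.76788055] [ 514.87702939 -281.61903502] c [ 446.06518603 -255.69345779]
scene0 yaw -20.945673 ends [ 378.06991266 -227.9499983 ] [ 516.0483287  -280.76489861] c [ 447.05912068 -254.35744846]
```

Emit:
carry_out --motion '[{"grip": 6, "translation": [2.2, -2.2, 0], "turn": 0}, {"grip": 6, "translation": [2.2, -2.2, 0], "turn": 0}, {"grip": 6, "translation": [2.2, -2.2, 0], "turn": 0}, {"grip": 6, "translation": [2.2, -2.2, 0], "turn": 0}, {"grip": 6, "translation": [2.2, -2.2, 0], "turn": 0}, {"grip": 6, "translation": [2.2, -2.2, 0], "turn": 0}, {"grip": 6, "translation": [2.2, -2.2, 0], "turn": 0}, {"grip": 6, "translation": [2.2, -2.2, 0], "turn": 0}, {"grip": 6, "translation": [2.2, -2.2, 0], "turn": 0}, {"grip": 6, "translation": [2.2, -2.2, 0], "turn": 0}]' --newtons 20

```text
time: 0.93
tool_pos: [0.395, 0.3001, 0.21]
tool_rot: [-2.549, -1.836, 0.001]
wrist_force: [-0.3, -0.3, 0.7]
width: 0.704
```

Emit:
carry_out --motion '[{"grip": 6, "translation": [0.55, -2.8, 0], "turn": -0.004}, {"grip": 6, "translation": [0.55, -2.8, 0], "turn": -0.004}, {"grip": 6, "translation": [0.55, -2.8, 0], "turn": -0.004}, {"grip": 6, "translation": [0.55, -2.8, 0], "turn": -0.004}, {"grip": 6, "translation": [0.55, -2.8, 0], "turn": -0.004}, {"grip": 6, "translation": [0.55, -2.8, 0], "turn": -0.004}, {"grip": 6, "translation": [0.55, -2.8, 0], "turn": -0.004}, {"grip": 6, "translation": [0.55, -2.8, 0], "turn": -0.004}, {"grip": 6, "translation": [0.55, -2.8, 0], "turn": -0.004}, {"grip": 6, "translation": [0.55, -2.8, 0], "turn": -0.004}]'

```text
time: 1.77
tool_pos: [0.449, 0.0203, 0.2101]
tool_rot: [-2.585, -1.784, 0.001]
wrist_force: [1.5, -0.0, -0.4]
width: 0.699
```

Emit:
carry_out --motion '[{"grip": 6, "translation": [0, -2.8, -0.6], "turn": 0}, {"grip": 6, "translation": [0, -2.8, -0.6], "turn": 0}, {"grip": 6, "translation": [0, -2.8, -0.6], "turn": 0}, {"grip": 6, "translation": [0, -2.8, -0.6], "turn": 0}, {"grip": 6, "translation": [0, -2.8, -0.6], "turn": 0}, {"grip": 6, "translation": [0, -2.8, -0.6], "turn": 0}, {"grip": 6, "translation": [0, -2.8, -0.6], "turn": 0}, {"grip": 6, "translation": [0, -2.8, -0.6], "turn": 0}, {"grip": 6, "translation": [0, -2.8, -0.6], "turn": 0}, {"grip": 6, "translation": [0, -2.7, -0.6], "turn": 0}]'

```text
time: 2.6
tool_pos: [0.4489, -0.2586, 0.1497]
tool_rot: [-2.585, -1.784, 0.001]
wrist_force: [-0.0, -0.6, -0.4]
width: 0.703
```

```bash
cat >> h.py <<'E'
from scipy.spatial.transform import Rotation as Ro
def wsnap(tag):
    o=arm.get_obs(); d=arm.read_camera('wrist'); d['p']=np.array(o['tool_pos']);d['Rt']=Ro.from_rotvec(o['tool_rot']).as_matrix()
    cv2.imwrite(f'pics/{tag}.png',cv2.cvtColor(d['image'],cv2.COLOR_RGB2BGR)); pickle.dump(d,open(f'pics/{tag}.pkl','wb')); return d
def wray(d,uv,z):
    uv=np.atleast_2d(uv).astype(float);a=(uv[:,0]-d['cx'])/d['fx'];b=(uv[:,1]-d['cy'])/d['fy'];th=np.hypot(a,b)+1e-9
    v=np.c_[np.sin(th)*a/th,np.sin(th)*b/th,np.cos(th)];T=np.array(d['tool_from_camera'])
    c=d['Rt']@T[:3,3]+d['p']; v=v@T[:3,:3].T@d['Rt'].T
    return c+v*((z-c[2])/v[:,2])[:,None]
def wproj(d,X):
    T=np.array(d['tool_from_camera']);x=(np.atleast_2d(X)-d['p'])@d['Rt'];x=(x-T[:3,3])@T[:3,:3]
    r=np.hypot(x[:,0],x[:,1]);th=np.arctan2(r,x[:,2]);return np.c_[d['cx']+d['fx']*th*x[:,0]/r,d['cy']+d['fy']*th*x[:,1]/r]
def st():
    o=arm.get_obs();R=Ro.from_rotvec(o['tool_rot']).as_matrix();print('t',round(o['time'],2),'p',np.round(np.array(o['tool_pos'])*1000,1),'jaw',round(np.degrees(np.arctan2(R[1,0],R[0,0])),1),'tilt',round(np.degrees(np.arccos(-R[2,2])),2),'w',round(o['width']*85.4,1),'F',np.round(o['wrist_force'],1),'q',np.round(o['joint_pos'],2))
E
python3 - <<'E'
from h import *
st();wsnap('w1')
E
```

```text
t 2.6 p [ 448.9 -258.6  149.7] jaw 69.2 tilt 0.05 w 60.1 F [-0.  -0.6 -0.4] q [-0.02  0.33  0.65  1.71 -0.21  1.17  1.9 ]
```

View pics/w1.png

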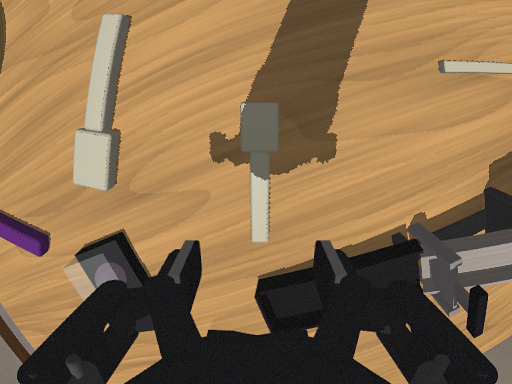

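The wrist view shows the target paddle between the fingers, with the blade at (259,127) and the handle end at (260,241). I'll turn those pixels into positions.

```bash
python3 - <<'E'
from h import *
d=load('w1')
X=wray(d,[[250.5,241],[269,241],[250,155],[270,153],[240.5,103],[277,102],[240,152],[278,150]],.018)*1000
print(X.round(1));h=(X[0]+X[1])/2;b=(X[4]+X[5])/2;v=(h-b)[:2];print('len',np.linalg.norm(v),'yaw',np.degrees(np.arctan2(v[1],v[0])),'centre',(h+b)/2)
print('mid step',(X[2]+X[3])/2)
E
```

```text
[[ 508.9 -290.    18. ]
 [ 516.2 -271.    18. ]
 [ 420.3 -256.3   18. ]
 [ 425.5 -236.8   18. ]
 [ 368.2 -246.3   18. ]
 [ 379.9 -212.5   18. ]
 [ 413.9 -264.6   18. ]
 [ 425.4 -228.2   18. ]]
len 147.6048866508625 yaw -20.248805243974353 centre [ 443.32379102 -254.97454256   18.        ]
mid step [ 422.90898629 -246.55732088   18.        ]
```

Emit:
carry_out --motion '[{"grip": 5, "translation": [0.15, 0, -2.5], "turn": 0}, {"grip": 5, "translation": [0.15, 0.05, -2.5], "turn": 0}, {"grip": 5, "translation": [0, 0, -2.5], "turn": 0}, {"grip": 5, "translation": [0, 0, -2.5], "turn": 0}, {"grip": 5, "translation": [0, 0, -2.0], "turn": 0}, {"grip": 5, "translation": [0, 0, -1.5], "turn": 0}, {"grip": 5, "translation": [0, 0, -1.0], "turn": 0}, {"grip": 5, "translation": [0, 0, 0], "turn": 0}, {"grip": 5, "translation": [0, 0, 0], "turn": 0}]'

```text
time: 3.4
tool_pos: [0.4522, -0.2567, 0.0052]
tool_rot: [-2.585, -1.784, 0.001]
wrist_force: [-0.1, -0.2, 1.3]
width: 0.585
```

Emit:
carry_out --motion '[{"grip": 0, "translation": [0, 0, 0], "turn": 0}, {"grip": 0, "translation": [0, 0, 0], "turn": 0}, {"grip": 0, "translation": [0, 0, 0], "turn": 0}, {"grip": 0, "translation": [0, 0, 0], "turn": 0}, {"grip": 0, "translation": [0, 0, 0], "turn": 0}, {"grip": 0, "translation": [0, 0, 0], "turn": 0}, {"grip": 0, "translation": [0, 0, 0], "turn": 0}, {"grip": 0, "translation": [0, 0, 0], "turn": 0}]' --newtons 25

```text
time: 4.07
tool_pos: [0.4524, -0.2569, 0.0054]
tool_rot: [-2.586, -1.784, -0.0]
wrist_force: [0.8, -0.2, 0.8]
width: 0.002
```

Emit:
carry_out --motion '[{"grip": 0, "translation": [0, 0, 1.0], "turn": 0}, {"grip": 0, "translation": [0, 0, 2], "turn": 0}, {"grip": 0, "translation": [0, 0, 3], "turn": 0}, {"grip": 0, "translation": [0, 0, 3], "turn": 0}, {"grip": 0, "translation": [0, 0, 3], "turn": 0}, {"grip": 0, "translation": [0, 0, 3], "turn": 0}, {"grip": 0, "translation": [0, 0, 3], "turn": 0}, {"grip": 0, "translation": [0, 0, 3], "turn": 0}, {"grip": 0, "translation": [0, 0, 3], "turn": 0}, {"grip": 0, "translation": [0, 0, 2], "turn": 0}]'

```text
time: 4.9
tool_pos: [0.4529, -0.2578, 0.2694]
tool_rot: [2.583, 1.781, 0.004]
wrist_force: [0.2, -0.8, -0.2]
width: 0.004
```

```bash
python3 - <<'E'
from h import *
st();wsnap('w2');snap('top','t2')
E
```

```text
t 4.9 p [ 452.9 -257.8  269.4] jaw 69.2 tilt 0.28 w 0.3 F [ 0.2 -0.8 -0.2] q [-0.05  0.25  0.68  1.5  -0.16  1.44  1.84]
```

View pics/w2.png

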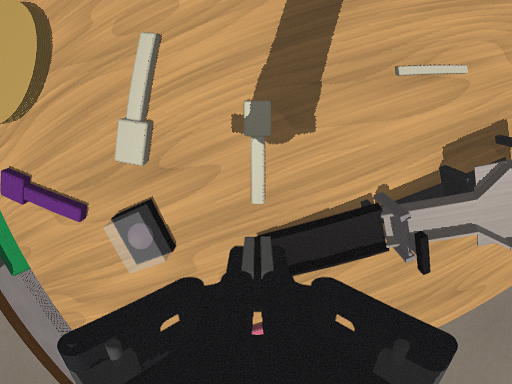

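The grasp missed: the fingers closed to 0 and the paddle is still on the table, with its handle end at wrist pixel (258,203). I need to find out why.

```bash
python3 - <<'E'
from h import *
for t in('w1','w2'):
    d=load(t);print(t,'tcp px',wproj(d,[d['p'],d['p']+[0,0,.03], [d['p'][0],d['p'][1],.018]]).round(1));print(np.array(d['tool_from_camera']).round(3))
d=load('t2');hsv=cv2.cvtColor(d['image'],cv2.COLOR_RGB2HSV)
cv2.imwrite('pics/c4.png',cv2.resize(cv2.cvtColor(d['image'],cv2.COLOR_RGB2BGR)[180:310,220:360],None,fx=4.5,fy=4.5,interpolation=cv2.INTER_CUBIC))
d=load('w2')
X=wray(d,[[251,203],[265,203],[245,102],[270,101]],.018)*1000;print(X.round(1), (X[:2].mean(0)+X[2:].mean(0))/2)
E
```

```text
w1 tcp px [[258.9 235. ]
 [259.3 259.1]
 [258.  181.5]]
[[ 1.     0.     0.001 -0.001]
 [-0.001  0.956  0.294 -0.075]
 [-0.001 -0.294  0.956 -0.164]
 [ 0.     0.     0.     1.   ]]
w2 tcp px [[258.9 235. ]
 [259.3 259.4]
 [257.7 159.9]]
[[ 1.     0.     0.001 -0.001]
 [-0.     0.956  0.294 -0.075]
 [-0.001 -0.294  0.956 -0.164]
 [ 0.     0.     0.     1.   ]]
[[ 509.7 -289.8   18. ]
 [ 517.  -270.6   18. ]
 [ 370.3 -245.1   18. ]
 [ 381.2 -212.5   18. ]] [ 444.55293916 -254.50388169   18.        ]
```

View pics/c4.png

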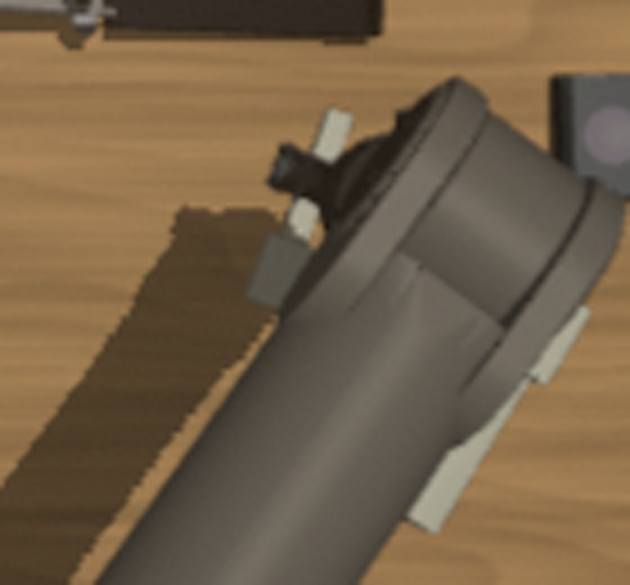

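```bash
python3 - <<'E'
from h import *
d=load('t2');p=proj(d,[[.4529,-.2578,.2694],[.4529,-.2578,.30],[.4445,-.2545,.018]]);print(p, (p-[220,180])*4.5)
s=snap('scene','s2');q=proj(s,[[.4529,-.2578,.2694],[.4529,-.2578,.30],[.4445,-.2545,.018]]);print(q)
u,v=q[0].astype(int);a=max(u-60,0);b=max(v-50,0);print(a,b)
cv2.imwrite('pics/c5.png',cv2.resize(cv2.imread('pics/s2.png')[b:b+110,a:a+140],None,fx=5,fy=5,interpolation=cv2.INTER_CUBIC));print((q-[a,b])*5)
E
```

```text
[[297.9897754  224.9552128 ]
 [299.44545484 225.15213325]
 [287.44603707 226.26973916]] [[350.95398928 202.29845762]
 [357.50454679 203.18459963]
 [303.5071668  208.21382621]]
[[216.47943293 132.41125806]
 [215.82894135 126.51749389]
 [222.173656   172.4179635 ]]
156 82
[[302.39716464 252.05629029]
 [299.14470675 222.58746943]
 [330.86828    452.08981751]]
```

View pics/c5.png

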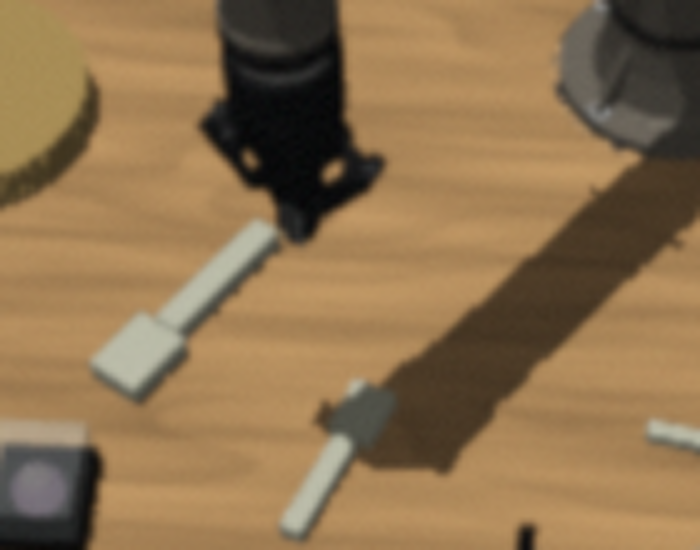

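```bash
python3 - <<'E'
from h import *
d=load('w2')
for y in(-.011,0,.011):
  for z in(0,-.005,-.01,-.015,-.02):
    X=d['p']+d['Rt']@np.array([0,y,z]);print(y,z,wproj(d,X).round(1))
im=cv2.imread('pics/w2.png')[215:300,210:310];cv2.imwrite('pics/c6.png',cv2.resize(im,None,fx=6,fy=6,interpolation=cv2.INTER_CUBIC))
E
```

```text
-0.011 0 [[258.9 218.1]]
-0.011 -0.005 [[259.  221.3]]
-0.011 -0.01 [[259.1 224.6]]
-0.011 -0.015 [[259.1 228.1]]
-0.011 -0.02 [[259.2 231.8]]
0 0 [[258.9 235. ]]
0 -0.005 [[258.9 238.5]]
0 -0.01 [[259.  242.2]]
0 -0.015 [[259.1 246.1]]
0 -0.02 [[259.1 250.2]]
0.011 0 [[258.8 251.1]]
0.011 -0.005 [[258.9 254.9]]
0.011 -0.01 [[258.9 258.9]]
0.011 -0.015 [[259.  263.1]]
0.011 -0.02 [[259.1 267.5]]
```

View pics/c6.png

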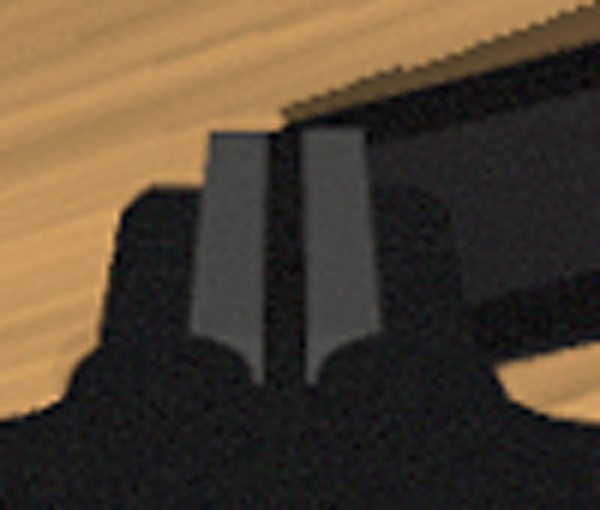

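The close wrist crop puts the finger ends (row 237) well behind the reported TCP, and the scene view puts them about 10-14 mm higher. So the fingers most likely closed just above the 18 mm paddle. I'll go down again in small steps while watching the force.

Emit:
carry_out --motion '[{"grip": 4, "translation": [0, 0, -3], "turn": 0}, {"grip": 4, "translation": [0, 0, -3.5], "turn": 0}, {"grip": 4, "translation": [0, 0, -3.5], "turn": 0}, {"grip": 4, "translation": [0, 0, -3.5], "turn": 0}, {"grip": 4, "translation": [0, 0, -3.5], "turn": 0}, {"grip": 4, "translation": [0, 0, -3.5], "turn": 0}, {"grip": 4, "translation": [0, 0, -3.0], "turn": 0}, {"grip": 4, "translation": [0, 0, -2.0], "turn": 0}, {"grip": 4, "translation": [0, 0, 0], "turn": 0}, {"grip": 4, "translation": [0, 0, 0], "turn": 0}]'

```text
time: 5.88
tool_pos: [0.4505, -0.256, 0.009]
tool_rot: [-2.583, -1.782, 0.004]
wrist_force: [-0.5, 0.2, 0.3]
width: 0.466
```

```bash
python3 - <<'E'
from h import *
st();wsnap('w3');snap('scene','s3')
cv2.imwrite('pics/c7.png',cv2.resize(cv2.imread('pics/s3.png')[125:215,180:270],None,fx=6,fy=6,interpolation=cv2.INTER_CUBIC))
E
```

```text
t 5.88 p [ 450.5 -256.     9. ] jaw 69.2 tilt 0.26 w 39.8 F [-0.5  0.2  0.3] q [ 0.05  0.51  0.58  1.86 -0.35  0.88  2.01]
```

View pics/w3.png

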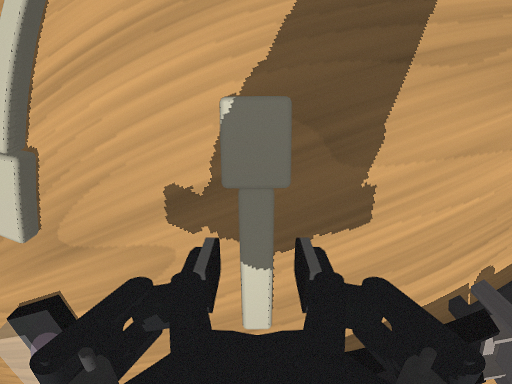

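View pics/c7.png

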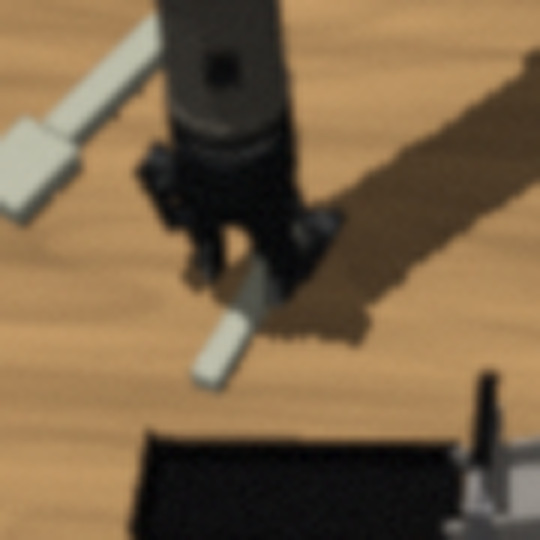

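The fingers are still clearly above the paddle. At row 240 the 40 mm gap spans 79 px (2 px/mm), while the handle spans only 1.55 px/mm. I'll step down.

Emit:
carry_out --motion '[{"grip": 4, "translation": [0.1, 0, -0.4], "turn": 0}, {"grip": 4, "translation": [0, 0, -0.3], "turn": 0}, {"grip": 4, "translation": [0, 0, -0.2], "turn": 0}, {"grip": 4, "translation": [0, 0, 0], "turn": 0}]'

```text
time: 6.32
tool_pos: [0.4535, -0.2567, 0.0015]
tool_rot: [-2.585, -1.785, -0.0]
wrist_force: [0.0, 0.0, 0.1]
width: 0.47
```

Emit:
carry_out --motion '[{"grip": 4, "translation": [0, 0, -0.2], "turn": 0}, {"grip": 4, "translation": [0, 0, -0.2], "turn": 0}, {"grip": 4, "translation": [0, 0, 0], "turn": 0}]'

```text
time: 6.57
tool_pos: [0.4532, -0.2567, -0.0029]
tool_rot: [-2.585, -1.784, 0.0]
wrist_force: [-0.9, -0.1, -0.5]
width: 0.467
```

Emit:
carry_out --motion '[{"grip": 4, "translation": [0, 0, -0.2], "turn": 0}, {"grip": 4, "translation": [0, 0, -0.2], "turn": 0}, {"grip": 4, "translation": [0, 0, 0], "turn": 0}]'

```text
time: 6.82
tool_pos: [0.4531, -0.2567, -0.007]
tool_rot: [-2.585, -1.784, 0.001]
wrist_force: [0.0, 0.3, 0.1]
width: 0.47
```

Emit:
carry_out --motion '[{"grip": 3.6, "translation": [0, 0, -0.2], "turn": 0}, {"grip": 3.6, "translation": [0, 0, -0.1], "turn": 0}, {"grip": 3.6, "translation": [0, 0, 0], "turn": 0}]'

```text
time: 7.07
tool_pos: [0.4532, -0.2567, -0.0099]
tool_rot: [-2.585, -1.784, 0.0]
wrist_force: [-0.2, 0.2, 0.5]
width: 0.419
```

```bash
python3 - <<'E'
from h import *
st();d=wsnap('w4');print(d['fx'],d['cx'],d['cy'])
cv2.imwrite('pics/c8.png',cv2.resize(cv2.imread('pics/w4.png')[90:340,160:360],None,fx=3,fy=3)[:600])
E
```

```text
t 7.07 p [ 453.2 -256.7   -9.9] jaw 69.2 tilt 0.03 w 35.8 F [-0.2  0.2  0.5] q [ 0.06  0.54  0.56  1.87 -0.38  0.84  2.02]
297.3186396354542 256.9991107444321 196.38349371026376
```

View pics/c8.png

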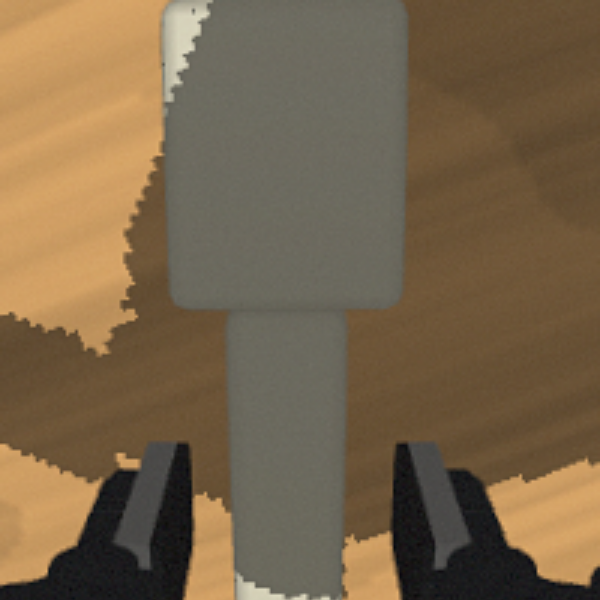

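Pads and handle now show the same scale (5.78 and 5.75 px/mm), so the tips are about level with the paddle's top. They really sit some 20+ mm behind the reported TCP, so I'll keep going down with force checks.

Emit:
carry_out --motion '[{"grip": 3.6, "translation": [0, 0, -0.2], "turn": 0}, {"grip": 3.6, "translation": [0, 0, -0.2], "turn": 0}, {"grip": 3.6, "translation": [0, 0, -0.2], "turn": 0}, {"grip": 3.6, "translation": [0, 0, 0], "turn": 0}]'

```text
time: 7.45
tool_pos: [0.4531, -0.2566, -0.0161]
tool_rot: [-2.585, -1.784, 0.001]
wrist_force: [-0.2, -0.5, -0.2]
width: 0.42
```

Emit:
carry_out --motion '[{"grip": 3.6, "translation": [0, 0, -0.2], "turn": 0}, {"grip": 3.6, "translation": [0, 0, -0.1], "turn": 0}, {"grip": 3.6, "translation": [0, 0, 0], "turn": 0}]'

```text
time: 7.7
tool_pos: [0.4532, -0.2568, -0.0189]
tool_rot: [-2.585, -1.784, 0.0]
wrist_force: [-0.3, 0.0, 0.3]
width: 0.42
```

```bash
python3 - <<'E'
from h import *
st();d=wsnap('w5')
cv2.imwrite('pics/c9.png',cv2.resize(cv2.imread('pics/w5.png')[90:340,160:360],None,fx=3,fy=3)[:600])
E
```

```text
t 7.7 p [ 453.2 -256.8  -18.9] jaw 69.2 tilt 0.03 w 35.9 F [-0.3  0.   0.3] q [ 0.07  0.55  0.55  1.88 -0.39  0.82  2.03]
```

View pics/c9.png

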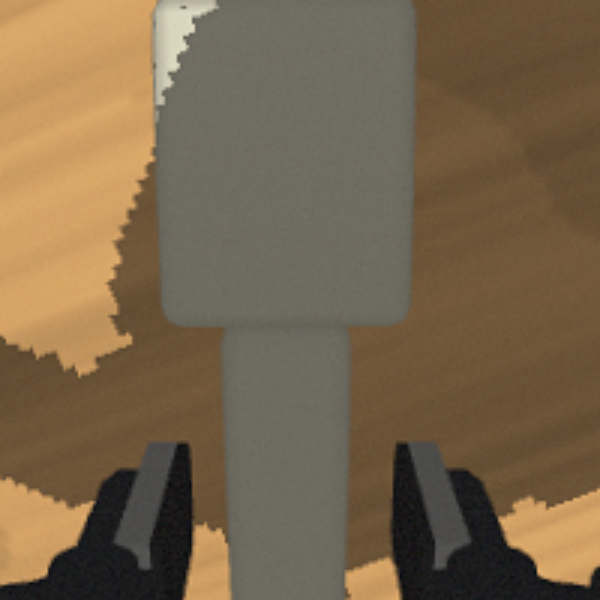

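Emit:
carry_out --motion '[{"grip": 3.6, "translation": [0, 0, -0.2], "turn": 0}, {"grip": 3.6, "translation": [0, 0, -0.1], "turn": 0}, {"grip": 3.6, "translation": [0, 0, 0], "turn": 0}]'

```text
time: 8.0
tool_pos: [0.4535, -0.2569, -0.0217]
tool_rot: [2.586, 1.784, 0.0]
wrist_force: [0.4, 0.3, 0.4]
width: 0.419
```

Emit:
carry_out --motion '[{"grip": 1, "translation": [0, 0, 0], "turn": 0}, {"grip": 1, "translation": [0, 0, 0], "turn": 0}, {"grip": 1, "translation": [0, 0, 0], "turn": 0}, {"grip": 1, "translation": [0, 0, 0], "turn": 0}, {"grip": 1, "translation": [0, 0, 0], "turn": 0}, {"grip": 1, "translation": [0, 0, 0], "turn": 0}]' --newtons 25

```text
time: 8.5
tool_pos: [0.4545, -0.2577, -0.0205]
tool_rot: [2.584, 1.783, 0.002]
wrist_force: [-0.5, 0.1, 5.6]
width: 0.229
```

The handle is gripped at 19.6 mm, and 5.6 N upwards shows the tips on the table. The true fingertip is therefore about 21 mm behind the reported TCP. I'll regrip 5 mm higher so the tips clear the slope when the paddle tilts.

Emit:
carry_out --motion '[{"grip": 3, "translation": [0, 0, 0.2], "turn": 0}, {"grip": 3, "translation": [0, 0, 0.2], "turn": 0}, {"grip": 3, "translation": [0, 0, 0.2], "turn": 0}, {"grip": 1, "translation": [0, 0, 0], "turn": 0}, {"grip": 1, "translation": [0, 0, 0], "turn": 0}, {"grip": 1, "translation": [0, 0, 0], "turn": 0}, {"grip": 1, "translation": [0, 0, 0], "turn": 0}, {"grip": 1, "translation": [0, 0, 0], "turn": 0}]' --newtons 25

```text
time: 9.17
tool_pos: [0.4537, -0.2571, -0.0152]
tool_rot: [2.585, 1.784, 0.001]
wrist_force: [-0.8, 0.8, 5.0]
width: 0.221
```

Emit:
carry_out --motion '[{"grip": 1, "translation": [0, 0, 1], "turn": 0}, {"grip": 1, "translation": [0, 0, 1.5], "turn": 0}, {"grip": 1, "translation": [0, 0, 2], "turn": 0}, {"grip": 1, "translation": [0, 0, 2], "turn": 0}, {"grip": 1, "translation": [0, 0, 2], "turn": 0}, {"grip": 1, "translation": [0, 0, 2], "turn": 0}, {"grip": 1, "translation": [0, 0, 2], "turn": 0}, {"grip": 1, "translation": [0, 0, 2], "turn": 0}, {"grip": 1, "translation": [0, 0, 2], "turn": 0}, {"grip": 1, "translation": [0, 0, 2], "turn": 0}]'

```text
time: 10.0
tool_pos: [0.4527, -0.2566, 0.1702]
tool_rot: [-2.585, -1.783, 0.001]
wrist_force: [0.4, 0.7, -1.5]
width: 0.229
```

```bash
python3 - <<'E'
from h import *
st();d=wsnap('w6')
E
```

```text
t 10.0 p [ 452.7 -256.6  170.2] jaw 69.2 tilt 0.06 w 19.5 F [ 0.4  0.7 -1.5] q [-0.04  0.32  0.66  1.68 -0.21  1.22  1.88]
```

View pics/w6.png

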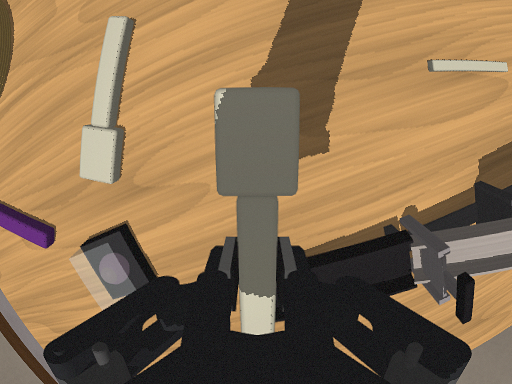

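The paddle is held flat (opening 19.5 mm), with the blade at (257,140). I'll carry it over the loading bay and turn it by about -1.23 rad.

Emit:
carry_out --motion '[{"grip": 1, "translation": [0.8, 1.75, 0.6], "turn": -0.0616}, {"grip": 1, "translation": [0.8, 1.75, 0.6], "turn": -0.0616}, {"grip": 1, "translation": [0.8, 1.75, 0.6], "turn": -0.0616}, {"grip": 1, "translation": [0.8, 1.75, 0.6], "turn": -0.0616}, {"grip": 1, "translation": [0.8, 1.75, 0.6], "turn": -0.0616}, {"grip": 1, "translation": [0.8, 1.75, 0.6], "turn": -0.0616}, {"grip": 1, "translation": [0.8, 1.75, 0.6], "turn": -0.0616}, {"grip": 1, "translation": [0.8, 1.75, 0.6], "turn": -0.0616}, {"grip": 1, "translation": [0.8, 1.75, 0.6], "turn": -0.0616}, {"grip": 1, "translation": [0.8, 1.75, 0.6], "turn": -0.0616}]'

```text
time: 10.88
tool_pos: [0.5331, -0.0809, 0.2292]
tool_rot: [-3.006, -0.911, 0.002]
wrist_force: [-0.1, 0.1, -0.5]
width: 0.228
```

Emit:
carry_out --motion '[{"grip": 1, "translation": [0.8, 1.75, 0], "turn": -0.0616}, {"grip": 1, "translation": [0.8, 1.75, 0], "turn": -0.0616}, {"grip": 1, "translation": [0.8, 1.75, 0], "turn": -0.0616}, {"grip": 1, "translation": [0.8, 1.75, 0], "turn": -0.0616}, {"grip": 1, "translation": [0.8, 1.75, 0], "turn": -0.0616}, {"grip": 1, "translation": [0.8, 1.75, 0], "turn": -0.0616}, {"grip": 1, "translation": [0.8, 1.75, 0], "turn": -0.0616}, {"grip": 1, "translation": [0.8, 1.75, 0], "turn": -0.0616}, {"grip": 1, "translation": [0.8, 1.75, 0], "turn": -0.0616}, {"grip": 1, "translation": [0.8, 1.75, 0], "turn": -0.0616}]'

```text
time: 11.72
tool_pos: [0.6132, 0.094, 0.2287]
tool_rot: [3.141, -0.043, -0.002]
wrist_force: [-0.5, 0.3, -1.3]
width: 0.227
```

```bash
python3 - <<'E'
from h import *
st();d=wsnap('w7');snap('top','t7')
cv2.imwrite('pics/c10.png',cv2.resize(cv2.imread('pics/t7.png')[120:230,110:320],None,fx=3.8,fy=3.8,interpolation=cv2.INTER_CUBIC))
E
```

```text
t 11.72 p [613.2  94.  228.7] jaw -1.6 tilt 0.09 w 19.4 F [-0.5  0.3 -1.3] q [-0.64  0.53  0.76  1.29 -0.36  1.47  0.06]
```

View pics/w7.png

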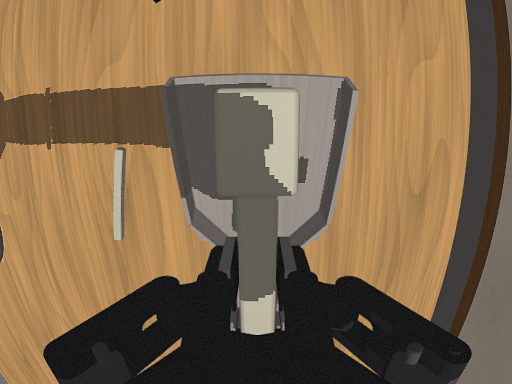

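View pics/c10.png

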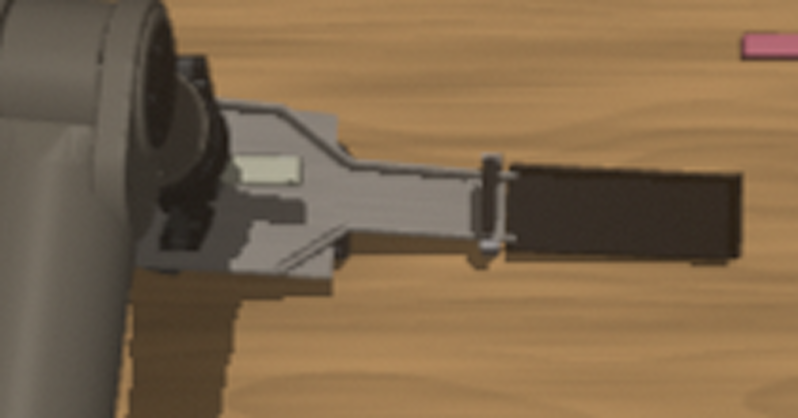

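The wrist view shows the bay centred under the paddle: the walls at (163,83) and (356,83) have their midpoint at 259.5, and the paddle is at 257. I'll check the uphill margin.

```bash
python3 - <<'E'
from h import *
d=load('w7')
print(wray(d,[[259,75]],.176)*1000,wray(d,[[167,80],[352,80]],.2)*1000,'blade end top',wray(d,[[257,90]],.262)*1000, wray(d,[[257,90]],.255)*1000,'hend',wray(d,[[257,332]],.262)*1000)
E
```

```text
[[616.86915742 191.76116566 176.        ]] [[556.50456447 189.77808385 200.        ]
 [677.69415415 186.8091251  200.        ]] blade end top [[615.11373831 175.62146811 262.        ]] [[615.11658788 176.04139772 255.        ]] hend [[611.62927399  44.94920909 262.        ]]
```

Emit:
carry_out --motion '[{"grip": 1, "translation": [0.2, 0, -1.5], "turn": 0}, {"grip": 1, "translation": [0, 0, -1.5], "turn": 0}, {"grip": 1, "translation": [0, 0, -1.2], "turn": 0}, {"grip": 1, "translation": [0, 0, -1], "turn": 0}, {"grip": 1, "translation": [0, 0, -0.7], "turn": 0}, {"grip": 1, "translation": [0, 0, -0.5], "turn": 0}, {"grip": 1, "translation": [0, 0, 0], "turn": 0}]' --newtons 20

```text
time: 12.4
tool_pos: [0.6146, 0.0929, 0.1643]
tool_rot: [3.141, -0.038, -0.003]
wrist_force: [-0.7, 0.8, -1.1]
width: 0.225
```

Emit:
carry_out --motion '[{"grip": 1, "translation": [0, 0, -0.3], "turn": 0}, {"grip": 1, "translation": [0, 0, -0.3], "turn": 0}, {"grip": 1, "translation": [0, 0, -0.3], "turn": 0}, {"grip": 1, "translation": [0, 0, -0.3], "turn": 0}, {"grip": 1, "translation": [0, 0, 0], "turn": 0}]'

```text
time: 12.82
tool_pos: [0.6155, 0.093, 0.1533]
tool_rot: [3.141, -0.038, 0.0]
wrist_force: [0.0, 0.2, 0.8]
width: 0.229
```

```bash
python3 - <<'E'
from h import *
st();d=wsnap('w8')
E
```

```text
t 12.82 p [615.5  93.  153.3] jaw -1.4 tilt 0.01 w 19.5 F [0.  0.2 0.8] q [-0.64  0.57  0.74  1.41 -0.39  1.31  0.09]
```

View pics/w8.png

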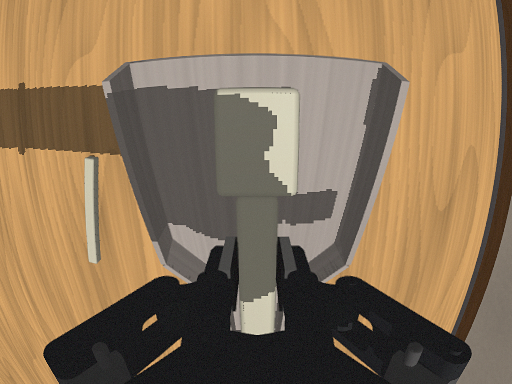

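It is at or near first contact and well centred (blade at column 258, walls at 105 and 407). I'll keep lowering so the paddle pivots in the light grip.

Emit:
carry_out --motion '[{"grip": 1, "translation": [0, 0, -0.2], "turn": 0}, {"grip": 1, "translation": [0, 0, -0.2], "turn": 0}, {"grip": 1, "translation": [0, 0, -0.2], "turn": 0}, {"grip": 1, "translation": [0, 0, 0], "turn": 0}]'

```text
time: 13.2
tool_pos: [0.6156, 0.0921, 0.1474]
tool_rot: [3.14, -0.039, 0.001]
wrist_force: [0.0, -1.6, 2.8]
width: 0.227
```

Emit:
carry_out --motion '[{"grip": 1, "translation": [0, 0, -0.2], "turn": 0}, {"grip": 1, "translation": [0, 0, -0.2], "turn": 0}, {"grip": 1, "translation": [0, 0, -0.2], "turn": 0}, {"grip": 1, "translation": [0, 0, -0.2], "turn": 0}]'

```text
time: 13.53
tool_pos: [0.6156, 0.093, 0.1392]
tool_rot: [3.141, -0.038, 0.001]
wrist_force: [-0.2, -2.5, 2.3]
width: 0.224
```

```bash
python3 - <<'E'
from h import *
st();d=wsnap('w9')
E
```

```text
t 13.53 p [615.6  93.  139.2] jaw -1.4 tilt 0.02 w 19.2 F [-0.2 -2.5  2.3] q [-0.64  0.58  0.73  1.43 -0.4   1.28  0.1 ]
```

View pics/w9.png

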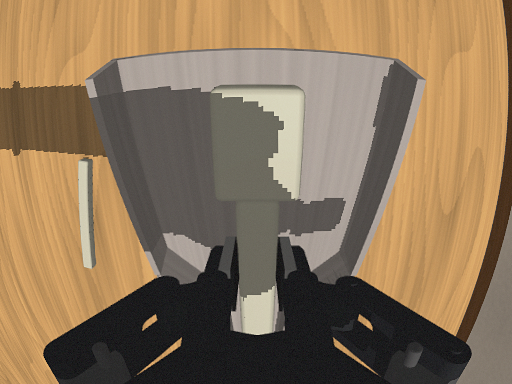

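It is pivoting as intended, at about 3 N, and the blade looks larger as it lifts. I'll go on down.

Emit:
carry_out --motion '[{"grip": 1, "translation": [0, 0, -0.2], "turn": 0}, {"grip": 1, "translation": [0, 0, -0.2], "turn": 0}, {"grip": 1, "translation": [0, 0, -0.2], "turn": 0}, {"grip": 1, "translation": [0, 0, -0.2], "turn": 0}]'

```text
time: 13.92
tool_pos: [0.6154, 0.0934, 0.1311]
tool_rot: [-3.141, 0.037, 0.0]
wrist_force: [0.1, -1.3, 2.0]
width: 0.225
```

Emit:
carry_out --motion '[{"grip": 1, "translation": [0, 0, -0.2], "turn": 0}, {"grip": 1, "translation": [0, 0, -0.2], "turn": 0}, {"grip": 1, "translation": [0, 0, -0.2], "turn": 0}, {"grip": 1, "translation": [0, 0, 0], "turn": 0}]'

```text
time: 14.25
tool_pos: [0.6152, 0.0937, 0.1249]
tool_rot: [-3.141, 0.037, 0.001]
wrist_force: [0.9, -0.8, 1.6]
width: 0.225
```

```bash
python3 - <<'E'
from h import *
st();d=wsnap('w10')
E
```

```text
t 14.25 p [615.2  93.7 124.9] jaw -1.3 tilt 0.04 w 19.2 F [ 0.9 -0.8  1.6] q [-0.64  0.6   0.73  1.45 -0.4   1.25  0.11]
```

View pics/w10.png

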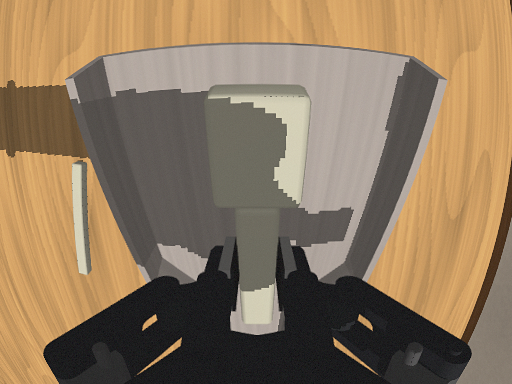

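The paddle is tilted nearly to the slope and centred. I'll release it, opening the fingers and lifting away quickly.

Emit:
carry_out --motion '[{"grip": 6.5, "translation": [0, 0, 0], "turn": 0}, {"grip": 6.5, "translation": [0, 0, 1.5], "turn": 0}, {"grip": 6.5, "translation": [0, 0, 3], "turn": 0}, {"grip": 6.5, "translation": [0, 0, 3], "turn": 0}, {"grip": 6.5, "translation": [0, 0, 2], "turn": 0}, {"grip": 6.5, "translation": [0, 0, 1], "turn": 0}, {"grip": 6.5, "translation": [0, 0, 0], "turn": 0}, {"grip": 6.5, "translation": [0, 0, 0], "turn": 0}, {"grip": 6.5, "translation": [0, 0, 0], "turn": 0}, {"grip": 6.5, "translation": [0, 0, 0], "turn": 0}]'

```text
time: 15.13
tool_pos: [0.6142, 0.0935, 0.2282]
tool_rot: [3.141, -0.037, -0.006]
wrist_force: [-1.0, -0.0, 0.2]
width: 0.763
```

```bash
python3 - <<'E'
from h import *
st();d=wsnap('w11');snap('top','t11');snap('scene','s11')
a=cv2.resize(cv2.imread('pics/t11.png')[130:215,110:320],None,fx=3.6,fy=3.6,interpolation=cv2.INTER_CUBIC)
b=cv2.resize(cv2.imread('pics/s11.png')[170:240,180:370],None,fx=3.98,fy=3.98,interpolation=cv2.INTER_CUBIC)
a=a[:,:756];b=b[:290,:756];cv2.imwrite('pics/c11.png',np.vstack([a[:300],b]))
E
```

```text
t 15.13 p [614.2  93.5 228.2] jaw -1.4 tilt 0.23 w 65.2 F [-1.  -0.   0.2] q [-0.64  0.53  0.76  1.28 -0.36  1.47  0.06]
```

View pics/c11.png

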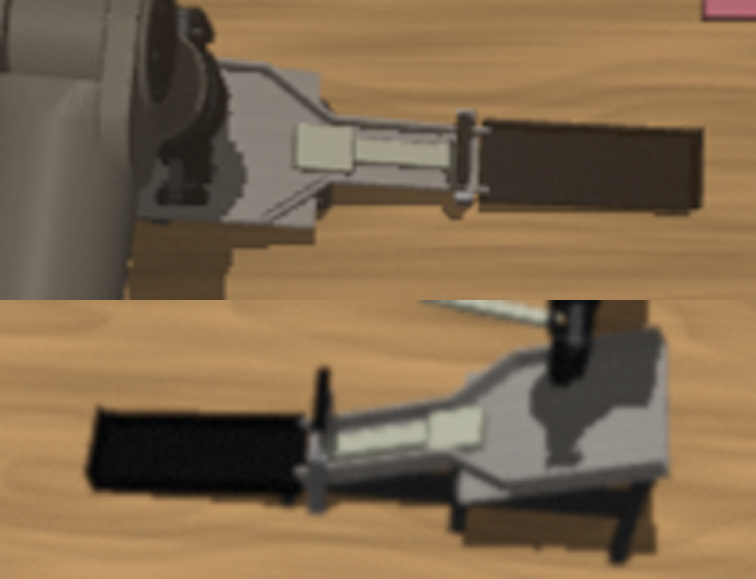

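The paddle rests in the channel, handle first against the gate: in the top crop the blade end is at (295,147) and the handle end touches the gate bar at (455,152). Now I'll move above the gate bar with the jaws turned 90°.

Emit:
carry_out --motion '[{"grip": 5, "translation": [0, -1.4, 0], "turn": 0.112}, {"grip": 5, "translation": [0, -1.4, 0], "turn": 0.112}, {"grip": 5, "translation": [0, -1.4, 0], "turn": 0.112}, {"grip": 5, "translation": [0, -1.4, 0], "turn": 0.112}, {"grip": 5, "translation": [0, -1.4, 0], "turn": 0.112}, {"grip": 5, "translation": [-0.1, -1.4, 0], "turn": 0.112}, {"grip": 5, "translation": [-0.1, -1.4, 0], "turn": 0.112}]'

```text
time: 15.87
tool_pos: [0.6131, -0.0056, 0.2298]
tool_rot: [-2.914, -1.173, 0.001]
wrist_force: [-0.2, -0.0, -0.4]
width: 0.586
```

Emit:
carry_out --motion '[{"grip": 5, "translation": [0, -1.4, 0], "turn": 0.112}, {"grip": 5, "translation": [0, -1.4, 0], "turn": 0.112}, {"grip": 5, "translation": [-0.1, -1.4, 0], "turn": 0.112}, {"grip": 5, "translation": [-0.1, -1.4, 0], "turn": 0.112}, {"grip": 5, "translation": [0, -1.4, 0], "turn": 0.112}, {"grip": 5, "translation": [-0.1, -1.4, 0], "turn": 0.112}, {"grip": 5, "translation": [0, -1.4, 0], "turn": 0.112}, {"grip": 5, "translation": [0, 0, 0], "turn": 0}]'

```text
time: 16.53
tool_pos: [0.6094, -0.1078, 0.2301]
tool_rot: [2.255, 2.185, -0.005]
wrist_force: [-0.3, -1.4, 0.4]
width: 0.579
```

```bash
python3 - <<'E'
from h import *
st();d=wsnap('w12')
print(wproj(d,[[.609,-.1035,.146],[.609,-.1035,.128]]))
E
```

```text
t 16.53 p [ 609.4 -107.8  230.1] jaw 88.2 tilt 0.19 w 49.4 F [-0.3 -1.4  0.4] q [-0.15  0.47  0.47  1.28 -0.21  1.44  1.84]
[[263.38220002 194.75311542]
 [263.02763349 189.17819457]]
```

View pics/w12.png

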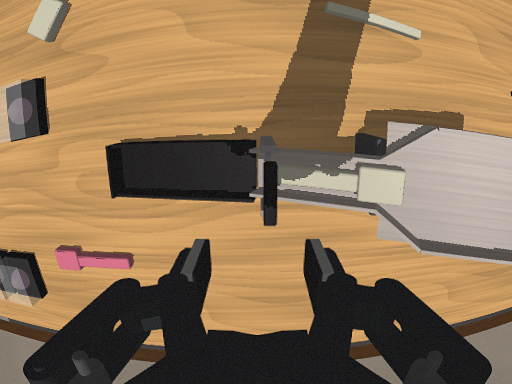

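The wrist view shows the gate bar from (270,160) to (270,225) and the paddle in the channel behind it at (275-405,183).

```bash
python3 - <<'E'
from h import *
d=load('w12');im=cv2.imread('pics/w12.png')[120:250,200:330]
cv2.imwrite('pics/c12.png',cv2.resize(im,None,fx=4.5,fy=4.5,interpolation=cv2.INTER_CUBIC))
print(wray(d,[[270,160],[270,225],[270,193]],.146)*1000)
E
```

```text
[[578.4439529  -97.12056594 146.        ]
 [637.71168527 -98.19816219 146.        ]
 [607.57787202 -97.69563274 146.        ]]
```

View pics/c12.png

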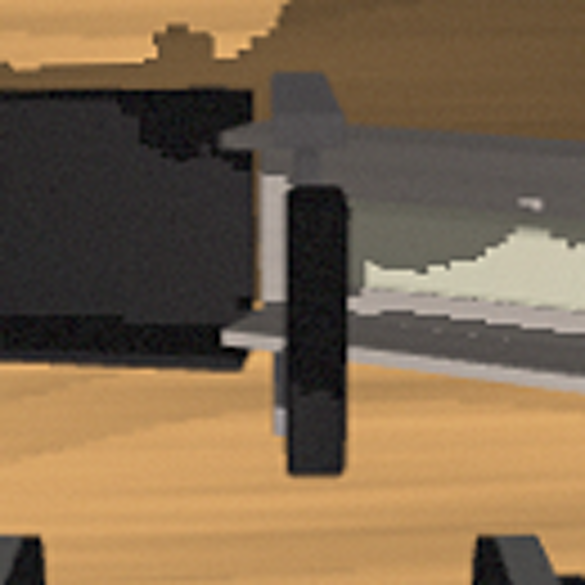

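Emit:
carry_out --motion '[{"grip": 5, "translation": [-0.1, 0.5, 0], "turn": 0}, {"grip": 5, "translation": [0, 0.45, -1.0], "turn": 0}, {"grip": 5, "translation": [0, 0, -2.5], "turn": 0}, {"grip": 5, "translation": [0, 0, -2.5], "turn": 0}, {"grip": 5, "translation": [0, 0, -2], "turn": 0}, {"grip": 5, "translation": [0, 0, -1], "turn": 0}, {"grip": 5, "translation": [0, 0, 0], "turn": 0}]'

```text
time: 17.17
tool_pos: [0.6072, -0.0905, 0.1368]
tool_rot: [-2.245, -2.189, 0.005]
wrist_force: [0.2, -0.7, -0.1]
width: 0.587
```

```bash
python3 - <<'E'
from h import *
st();d=wsnap('w13')
E
```

```text
t 17.17 p [607.2 -90.5 136.8] jaw 88.6 tilt 0.4 w 50.2 F [ 0.2 -0.7 -0.1] q [-0.18  0.52  0.45  1.44 -0.23  1.24  1.84]
```

View pics/w13.png

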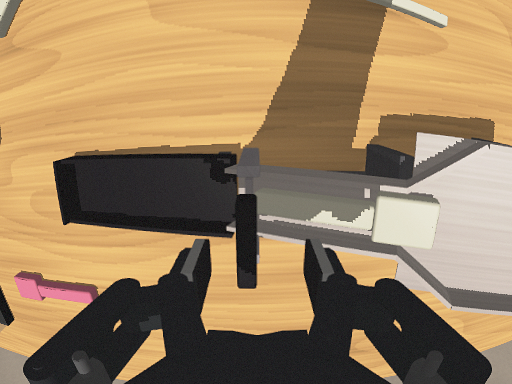

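The bar is at column 246 and the finger middle at 258, so I need to shift about 7 mm downhill before going down.

Emit:
carry_out --motion '[{"grip": 5, "translation": [0, -0.35, 0], "turn": 0}, {"grip": 5, "translation": [0, -0.35, 0], "turn": 0}, {"grip": 5, "translation": [0, 0, -1], "turn": 0}, {"grip": 5, "translation": [0, 0, -1], "turn": 0}, {"grip": 5, "translation": [0, 0, -1], "turn": 0}, {"grip": 5, "translation": [0, 0, -0.7], "turn": 0}, {"grip": 5, "translation": [0, 0, 0], "turn": 0}]'

```text
time: 17.8
tool_pos: [0.6075, -0.0997, 0.1006]
tool_rot: [-2.248, -2.189, 0.004]
wrist_force: [0.2, 0.2, 0.1]
width: 0.59
```

```bash
python3 - <<'E'
from h import *
st();d=wsnap('w14')
E
```

```text
t 17.8 p [607.5 -99.7 100.6] jaw 88.5 tilt 0.29 w 50.4 F [0.2 0.2 0.1] q [-0.16  0.55  0.44  1.49 -0.25  1.16  1.87]
```

View pics/w14.png

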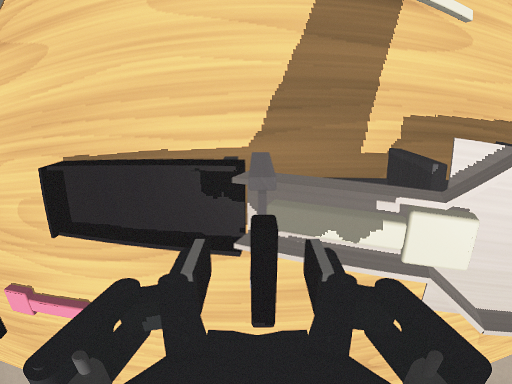

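The bar is now between the fingers: column 263 against a finger middle of 258, about 2 mm off. I'll lower slightly and pinch.

Emit:
carry_out --motion '[{"grip": 5, "translation": [0, 0.1, -0.3], "turn": 0}, {"grip": 5, "translation": [0, 0.1, -0.3], "turn": 0}, {"grip": 0.8, "translation": [0, 0, 0], "turn": 0}, {"grip": 0.8, "translation": [0, 0, 0], "turn": 0}, {"grip": 0.8, "translation": [0, 0, 0], "turn": 0}, {"grip": 0.8, "translation": [0, 0, 0], "turn": 0}, {"grip": 0.8, "translation": [0, 0, 0], "turn": 0}, {"grip": 0.8, "translation": [0, 0, 0], "turn": 0}, {"grip": 0.8, "translation": [0, 0, 0], "turn": 0}]' --newtons 40

```text
time: 18.6
tool_pos: [0.6097, -0.0969, 0.0977]
tool_rot: [-2.249, -2.192, -0.002]
wrist_force: [0.3, 3.9, 1.5]
width: 0.137
```

```bash
python3 - <<'E'
from h import *
st();d=wsnap('w15')
E
```

```text
t 18.6 p [609.7 -96.9  97.7] jaw 88.5 tilt 0.11 w 11.7 F [0.3 3.9 1.5] q [-0.16  0.55  0.44  1.49 -0.25  1.15  1.87]
```

View pics/w15.png

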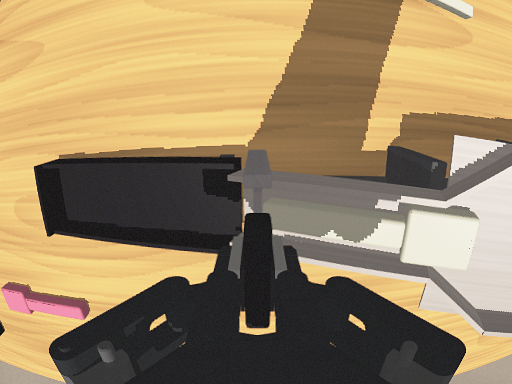

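The bar is pinched at 11.7 mm, so I'll lift.

Emit:
carry_out --motion '[{"grip": 0.8, "translation": [0, 0, 0.6], "turn": 0}, {"grip": 0.8, "translation": [0, 0, 0.9], "turn": 0}, {"grip": 0.8, "translation": [0, 0, 0.9], "turn": 0}, {"grip": 0.8, "translation": [0, 0, 0.9], "turn": 0}, {"grip": 0.8, "translation": [0, 0, 0.9], "turn": 0}, {"grip": 0.8, "translation": [0, 0, 0.3], "turn": 0}, {"grip": 0.8, "translation": [0, 0, 0], "turn": 0}, {"grip": 0.8, "translation": [0, 0, 0], "turn": 0}, {"grip": 0.8, "translation": [0, 0, 0], "turn": 0}, {"grip": 0.8, "translation": [0, 0, 0], "turn": 0}]'

```text
time: 19.48
tool_pos: [0.6097, -0.0969, 0.1435]
tool_rot: [-2.249, -2.192, -0.003]
wrist_force: [-0.5, 5.9, 2.2]
width: 0.133
```

```bash
python3 - <<'E'
from h import *
st();d=wsnap('w16');snap('top','t16')
cv2.imwrite('pics/c16.png',cv2.resize(cv2.imread('pics/t16.png')[130:215,110:320],None,fx=3.6,fy=3.6,interpolation=cv2.INTER_CUBIC))
E
```

```text
t 19.48 p [609.7 -96.9 143.5] jaw 88.5 tilt 0.12 w 11.4 F [-0.5  5.9  2.2] q [-0.17  0.51  0.45  1.43 -0.23  1.25  1.85]
```

View pics/w16.png

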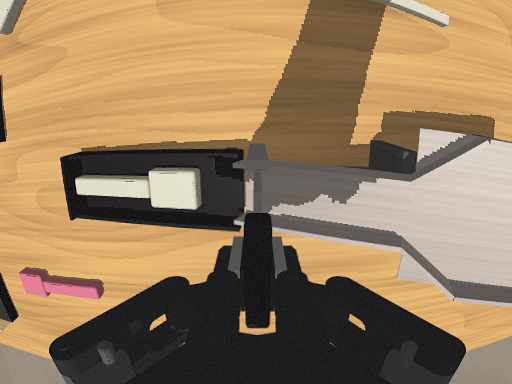

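View pics/c16.png

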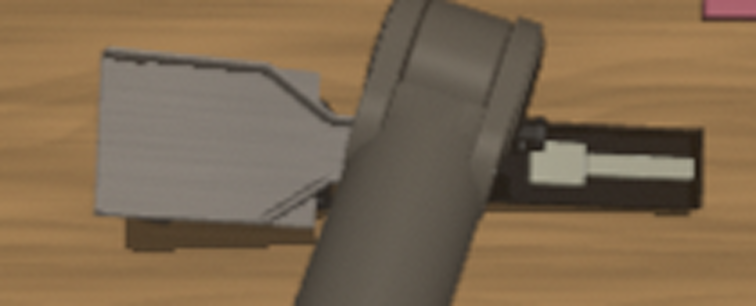

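The paddle is in the tray, handle at the far wall, with the blade at wrist pixel (175,188). Next I'll push the gate down until it hits its stop.

Emit:
carry_out --motion '[{"grip": 0.8, "translation": [0, 0, -0.6], "turn": 0}, {"grip": 0.8, "translation": [0, 0, -0.9], "turn": 0}, {"grip": 0.8, "translation": [0, 0, -0.9], "turn": 0}, {"grip": 0.8, "translation": [0, 0, -0.9], "turn": 0}, {"grip": 0.8, "translation": [0, 0, -0.8], "turn": 0}, {"grip": 0.8, "translation": [0, 0, -0.3], "turn": 0}, {"grip": 0.8, "translation": [0, 0, 0], "turn": 0}]'

```text
time: 20.17
tool_pos: [0.6097, -0.097, 0.0982]
tool_rot: [-2.249, -2.192, -0.002]
wrist_force: [2.0, 4.9, -3.6]
width: 0.134
```

Emit:
carry_out --motion '[{"grip": 0.8, "translation": [0, 0, -0.2], "turn": 0}, {"grip": 0.8, "translation": [0, 0, 0], "turn": 0}]'

```text
time: 20.33
tool_pos: [0.6097, -0.0969, 0.0969]
tool_rot: [-2.249, -2.192, -0.002]
wrist_force: [1.1, 5.4, -1.1]
width: 0.139
```

Emit:
carry_out --motion '[{"grip": 0.8, "translation": [0, 0, -0.2], "turn": 0}, {"grip": 0.8, "translation": [0, 0, 0], "turn": 0}]'

```text
time: 20.5
tool_pos: [0.6097, -0.0969, 0.0951]
tool_rot: [-2.249, -2.192, -0.002]
wrist_force: [0.5, 4.8, -0.0]
width: 0.136
```

Emit:
carry_out --motion '[{"grip": 0.8, "translation": [0, 0, -0.2], "turn": 0}, {"grip": 0.8, "translation": [0, 0, 0], "turn": 0}]'

```text
time: 20.67
tool_pos: [0.6097, -0.0969, 0.0936]
tool_rot: [-2.249, -2.192, -0.003]
wrist_force: [-1.3, 5.5, 1.9]
width: 0.136
```

Emit:
carry_out --motion '[{"grip": 0.8, "translation": [0, 0, -0.2], "turn": 0}, {"grip": 0.8, "translation": [0, 0, 0], "turn": 0}]'

```text
time: 20.83
tool_pos: [0.6098, -0.0969, 0.0936]
tool_rot: [-2.249, -2.192, -0.004]
wrist_force: [-4.0, 6.1, 10.7]
width: 0.136
```

Emit:
carry_out --motion '[{"grip": 0.8, "translation": [0, 0, -0.2], "turn": 0}, {"grip": 0.8, "translation": [0, 0, 0], "turn": 0}]'

```text
time: 21.0
tool_pos: [0.6098, -0.0969, 0.0935]
tool_rot: [-2.249, -2.192, -0.005]
wrist_force: [-6.9, 6.8, 17.8]
width: 0.133
```

It hit a hard stop: z stays at 93.6 mm while the force climbs to 18 N. That is 4 mm below where I first pinched it, so the gate had started a few mm up. I'll unload, open and retreat.

Emit:
carry_out --motion '[{"grip": 0.8, "translation": [0, 0, 0.3], "turn": 0}, {"grip": 4, "translation": [0, 0, 0], "turn": 0}, {"grip": 4, "translation": [0, 0, 0], "turn": 0}, {"grip": 4, "translation": [0, 0, 0], "turn": 0}, {"grip": 4, "translation": [0, 0, 0], "turn": 0}, {"grip": 4, "translation": [0, 0, 1.5], "turn": 0}, {"grip": 4, "translation": [0, 0, 2.5], "turn": 0}, {"grip": 4, "translation": [0, 0, 2.5], "turn": 0}, {"grip": 4, "translation": [0, 0, 3], "turn": 0}, {"grip": 4, "translation": [0, 0, 3], "turn": 0}]'

```text
time: 21.83
tool_pos: [0.6087, -0.0994, 0.217]
tool_rot: [-2.252, -2.19, 0.003]
wrist_force: [0.3, -0.3, -0.0]
width: 0.47
```

Emit:
carry_out --motion '[{"grip": 4, "translation": [0, 2.5, 1], "turn": 0}, {"grip": 4, "translation": [-2, 2.5, 0], "turn": 0}, {"grip": 4, "translation": [-2, 2.5, 0], "turn": 0}, {"grip": 4, "translation": [-2, 2.5, 0], "turn": 0}, {"grip": 4, "translation": [-2, 2.5, 0], "turn": 0}, {"grip": 4, "translation": [-2, 2.5, 0], "turn": 0}, {"grip": 4, "translation": [-2, 2.5, 0], "turn": 0}, {"grip": 4, "translation": [0, 2.5, 0], "turn": 0}, {"grip": 4, "translation": [0, 2.5, 0], "turn": 0}, {"grip": 4, "translation": [0, 0, 0], "turn": 0}]'

```text
time: 22.67
tool_pos: [0.4883, 0.1333, 0.2261]
tool_rot: [-2.239, -2.2, -0.003]
wrist_force: [-0.4, 1.2, 0.3]
width: 0.471
```

```bash
python3 - <<'E'
from h import *
st();d=snap('top','t17');s=snap('scene','s17')
a=cv2.resize(cv2.imread('pics/t17.png')[130:215,110:320],None,fx=3.6,fy=3.6,interpolation=cv2.INTER_CUBIC)
b=cv2.resize(cv2.imread('pics/s17.png')[165:240,180:370],None,fx=3.98,fy=3.98,interpolation=cv2.INTER_CUBIC)
cv2.imwrite('pics/c17.png',np.vstack([a[:300,:756],b[:295,:756]]))
hsv=cv2.cvtColor(d['image'],cv2.COLOR_RGB2HSV);m=((hsv[...,1]<60)&(hsv[...,2]>130)).astype(np.uint8);m[:150]=0;m[195:]=0;m[:,:245]=0;m[:,315:]=0
ys,xs=np.where(m);X=ray(d,np.c_[xs,ys],.035)*1000;print(X.min(0),X.max(0))
u=np.array([-.0234,-.9997]);o=np.array([611.7,5.5]);t=(X[:,:2]-o)@u;n=(X[:,:2]-o)@[-u[1],u[0]];print('chute x',t.min(),t.max(),'y',n.min(),n.max())
E
```

```text
t 22.67 p [488.3 133.3 226.1] jaw 89.0 tilt 0.22 w 40.2 F [-0.4  1.2  0.3] q [-0.6   0.22  0.36  1.61 -0.08  1.33  1.33]
[ 592.84224951 -300.35504956   35.        ] [ 628.33407243 -155.54129694   35.        ]
chute x 161.35932583197763 305.9909236932267 y -14.933544811876626 20.84849565808785
```

View pics/c17.png

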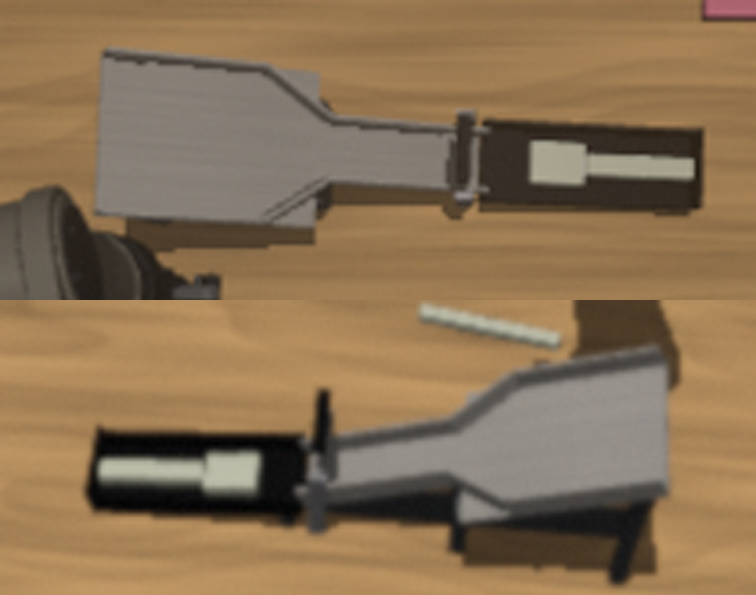

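Paddle ends measure about 161 and 306 mm in chute x, inside both windows. The gate bar is at its original height or slightly lower, and the gripper is well away. I'm handing in.

```bash
python3 -c "
from station import arm
print(arm.hand_in())"
```

```text
the job is handed in; nothing more can be done
None
```

I handed the job in at about 23 s of the 48 s allowed. The paddle is in the tray with its handle at the far wall, and the gate is pushed shut. No verdict comes back, so this rests on my own checks.

- **Loading:** I took the smaller white paddle by its handle and tilted it on the slope in a light grip. Released, it slid handle first against the gate, and the pictures show it at rest there.
- **Gate:** I pinched the bar, lifted it about 46 mm, and the paddle slid out. I then pushed the gate down until it stopped, with z holding at 93.6 mm while the force rose to 18 N. That is 4 mm below where I first gripped it, so it had started a few mm up.
- **Last check on the paddle:** in chute coordinates the blade end is at about x = 161 mm and the handle end at about 306 mm. Its sides lie between y = -15 and 21 mm, so all of these are inside the limits. My chute frame is good to only a few mm.
- **Not measured:** I did not measure the heights of the paddle ends or the gate opening directly.
- **Bystanders:** I never touched the plain stick, boxed sweet or empty sweet tray, but I did not measure them again at the end.
- **What failed or disagreed:** the first grasp closed above the paddle on nothing. The real fingertips sit about 21 mm behind the reported TCP. I corrected for that with pictures and by feeling for the table. My estimates of the chute's middle line from the scene and top cameras also differed by about 10 mm. I used the top view, and the wrist camera agreed with it.

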